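Load and power up a charger test station

ROBOT

A 6-joint arm with a two-finger parallel gripper is mounted at the origin on a cart in front of the work surface, level with it; the furniture and walls round the work are solid. World frame = base frame: x ahead of the robot, y to its left, z up, the work surface at z = 0. Lengths are in m, angles in rad, forces in N, time in s.
With the tool pointing down it reaches from about 0.35 to 0.85 m from the base axis. Payload 8.1 kg.
Tool frame: the origin (TCP) lies at the very end of the fingers, on their centre line; the grasp point (between the pads) lies 19 mm behind it; z points along the fingers, y is the line along which they close (so a half turn about z gives the same grasp; the last joint's range is limited). The gripper opens to 93 mm and grips with 3 to 60 N. Pads are 15 mm wide; open, the fingers measure 128 mm over their backs; the gripper's body (75 mm by 188 mm) begins 65 mm behind the grasp point.
Start: joints at [1.102, 0.13, 1.488, -0, 1.523, -0.085], TCP at [0.225, 0.556, 0.219] pointing down, gripper open.
Joint ranges: [-2.96, 2.96], [-0.89, 2.26], [0.02, 2.5], [-1.34, 4.48], [0, 2.73], [-2.66, 2.66]. Speed limits (rad/s): [2.39, 2.39, 2.79, 3.14, 3.14, 3.14].

INTERFACE

Orientations are given as a rotation vector (axis times angle).
In Python, from plant import robot gives the robot as it stands. The module is installed in compiled form; this text tells all that it offers.
- The arm moves only by the tool play_rows, never from a script. Its argument "increments" is text: rows parted by semicolons, each of 5 numbers parted by spaces: the shift along the tool's x, y, z in mm, then the turn about the tool's z in degrees, then the closure, from -1 (fully open) to 1 (shut). In form: dx dy dz yaw claw; .... A call has 1 to 20 rows; each row is the pose to reach, as a shift and turn from the pose commanded when the call began, along the tool's axes at that moment; what a row does not reach only later rows make up. A row lasts 1/10 s, in which the tool goes at most 50 mm and 8.59 degrees, less where a joint would pass 70% of its speed; a pose out of reach is approached as far as the arm can. A call with a gripper value outside its range is refused whole. The fingers move at their own pace and stop on an object; "force" is the grip in N (left out, the last holds). Time passes only in rows, so rows that repeat a pose let the fingers close. It gives the time, the measured TCP pose, the force, the opening and the grip force at its end, in the units of the state.
- robot.read_state(): the state, without advancing time (a new reading comes with each control period).
- robot.read_camera(name): name is "scene" or "top"; returns the picture (400x640x3 uint8, blue, green, red); there is no depth.
- robot.calibration(name): a dict with "vertical_fov" (degrees; the focal length in pixels is half the picture's height over the tangent of half this angle, whatever the lens; pixels are square), "cx", "cy" (the principal point, pixels), "D" ([k1, k2, p1, p2, k3] as OpenCV has them; the pictures are not rectified), "rvec" (rotation vector, rad) and "tvec" (3), from world to camera coordinates, as OpenCV has them. Camera axes: x right, y down, z forward; pixel columns grow to the right and rows downward; lengths in m; the calibration is good to about 2 mm. A picture is of the moment at which its call begins. calibration takes no time and is no camera call.
- robot.close_job(): hands the job in; it is judged then, once.
Trained networks look in the newest picture that a camera, given by its name, has taken for a name from the list of things; names that differ only in an ending like _2 or _b are one class to them, and where a whole thing is asked for, a point or a joint stands for the part that bears it (a point fixed in the world has none). Each returns a list of dicts, best first, with "conf" (0 to 1); they miss things now and then, are a little off and sometimes report something else, mostly with a low value. They report only what shows in the picture. A call takes as long as a camera call. They do not tell look-alikes from the thing itself.
- robot.recognise(camera, query): "centre" ([x, y, z] in m, in world coordinates, good to about 4 mm: the middle of the surface that is visible of it).
- robot.regions_of(camera, query): "pixels" (400x640 bool, what is visible of it).
- robot.landmark_of(camera, query): "centre" ([x, y, z] in m, in world coordinates, good to about 4 mm: a listed point, or the origin of a listed thing).
The state is a dict: "t": time; "q": joint angles; "dq": joint speeds; "joint_torque": joint torques, N m; "tool_pos": TCP position; "orientation": TCP orientation; "force": force on the tool from outside, world axes, zero at the start; "wrist_torque": the same for the moment, N m; "opening": finger opening in m; "gripper_force": force on a finger pad.
Only numpy, scipy, OpenCV 4.12 (cv2) and the standard library are available. Lean on these libraries where they do the work, as an engineer would, in place of code of your own. Each camera call takes 0.05 s, during which the arm holds its last target. There are 200 camera calls.

TASK

Run a new batch on the charger test station: turn the rotary isolator off, then raise the contact head all the way, and lay every loose charger flat in a bay of its own, body between the corner stops and prongs towards the hinge. Then lower the head fully, flip on the toggle of each bay that holds a charger while those of empty bays stay off, and last of all turn the isolator back on. The isolator must never be on with the head raised, and leave the tools and other things on the desk where they are.

Things in the scene. Friction and masses are not known exactly. Their poses are not given: they have to be found in the camera images.
- charger_a_centre (a point): Loose white USB charger block, body 40 (its x) x 34 (its y) x 24 mm, about 45 g, with two prongs that stick out 19 mm from the +x end and a dark port in the -x end; this point is the centre of the body, half-way up; z is up as it lies. May be absent.
- charger_b_centre (a point): Loose white USB charger block, body 40 (its x) x 34 (its y) x 24 mm, about 45 g, with two prongs that stick out 19 mm from the +x end and a dark port in the -x end; this point is the centre of the body, half-way up; z is up as it lies. May be absent.
- charger_c_centre (a point): Loose white USB charger block, body 40 (its x) x 34 (its y) x 24 mm, about 45 g, with two prongs that stick out 19 mm from the +x end and a dark port in the -x end; this point is the centre of the body, half-way up; z is up as it lies. May be absent.
- bay_1 (a point): Where a seated charger's centre lies in the left (+y) bay: 32 mm above the desk, 12 mm above the bay floor. Axes: the station's (z up, +x from the robot's side to the hinge, y along the row). A charger lies flat with its +x (prongs) along this +x. Four corner stops, 10 mm high, leave 2.5 mm play all round (a little more at the rounded corners); the middle of each side is free for fingers. Bays are 80 mm apart.
- bay_2 (a point): Where a seated charger's centre lies in the middle bay: 32 mm above the desk, 12 mm above the bay floor. Axes: the station's (z up, +x from the robot's side to the hinge, y along the row). A charger lies flat with its +x (prongs) along this +x. Four corner stops, 10 mm high, leave 2.5 mm play all round (a little more at the rounded corners); the middle of each side is free for fingers. Bays are 80 mm apart.
- bay_3 (a point): Where a seated charger's centre lies in the right (-y) bay: 32 mm above the desk, 12 mm above the bay floor. Axes: the station's (z up, +x from the robot's side to the hinge, y along the row). A charger lies flat with its +x (prongs) along this +x. Four corner stops, 10 mm high, leave 2.5 mm play all round (a little more at the rounded corners); the middle of each side is free for fingers. Bays are 80 mm apart.
- toggle_1 (a joint): Steel bat toggle of the left (+y) bay, 36 mm from pivot to tip, pivot 28 mm above the desk on the rail at the robot's side of the station. 0 = off, leaning to the station's -x (towards the robot); 0.9 = on, leaning to its +x (towards the bay). Past the middle (0.45) it drops over to that side and stays; a push under 1 N at the tip moves it.
- toggle_1_tip (a point): Tip (ball centre, radius 5.5 mm) of the left (+y) bay's toggle. The pivot is 75 mm on the robot's (-x) side of the bay centre; the tip leans 16 mm to either side of it and is 60 mm above the desk at both ends of its travel.
- toggle_2 (a joint): Steel bat toggle of the middle bay, 36 mm from pivot to tip, pivot 28 mm above the desk on the rail at the robot's side of the station. 0 = off, leaning to the station's -x (towards the robot); 0.9 = on, leaning to its +x (towards the bay). Past the middle (0.45) it drops over to that side and stays; a push under 1 N at the tip moves it.
- toggle_2_tip (a point): Tip (ball centre, radius 5.5 mm) of the middle bay's toggle. The pivot is 75 mm on the robot's (-x) side of the bay centre; the tip leans 16 mm to either side of it and is 60 mm above the desk at both ends of its travel.
- toggle_3 (a joint): Steel bat toggle of the right (-y) bay, 36 mm from pivot to tip, pivot 28 mm above the desk on the rail at the robot's side of the station. 0 = off, leaning to the station's -x (towards the robot); 0.9 = on, leaning to its +x (towards the bay). Past the middle (0.45) it drops over to that side and stays; a push under 1 N at the tip moves it.
- toggle_3_tip (a point): Tip (ball centre, radius 5.5 mm) of the right (-y) bay's toggle. The pivot is 75 mm on the robot's (-x) side of the bay centre; the tip leans 16 mm to either side of it and is 60 mm above the desk at both ends of its travel.
- charger_a_prongs (a point): Tip of that charger's prongs, 38 mm from its centre along its +x.
- charger_b_prongs (a point): Tip of that charger's prongs, 38 mm from its centre along its +x.
- charger_c_prongs (a point): Tip of that charger's prongs, 38 mm from its centre along its +x.
- head (a joint): Contact head of the test station: a grey bar with brass pins across all three bays, on two arms hinged at the station's far side. 0 = down over the bays, 1.75 = fully up, leaning back clear of them. Stiff hinge (0.2 N m): it stays where it is left.
- head_handle (a point): Middle of the head's handle: a black round peg, 12 mm thick, that sticks out sideways (to the station's +y) 45 mm from the end of the head's left arm, its axis along the station's y; the outer 40 mm is free to be pinched from above, fingers fore and aft. 115 mm from the hinge axis. With the head down it is 67 mm above the desk.
- head_hinge (a point): Point on the head's hinge axis beside the handle (same place along the station's y), 59 mm above the desk; axes as the station's. As the head rises the handle goes round this point in the station's x-z plane, from the robot's side (-x) over the top.
- isolator (a joint): Rotary isolator: bar handle on a grey 72 x 72 mm box to the right of the station. 0 = off, 1.05 = on (60 degrees clockwise from above). Stops at both ends; friction of 0.1 N m holds it where it is left.
- isolator_grip (a point): On the isolator's turning axis, in the handle, 70 mm above the desk. The bar handle is 50 mm long (along this point's x axis, which turns with the handle), 13 mm thick (y) and reaches from 22 mm below to 11 mm above this point; the box top is 24 mm below it. Turning axis vertical.
- side_cutters: Bystander: pair of blue side cutters, loose on the desk; origin under its middle.
- felt_pen: Bystander: black and white felt pen, loose on the desk; origin under its middle.
- small_driver: Bystander: blue screwdriver, loose on the desk; origin under its middle.
- clip: Bystander: black strap clip, loose on the desk; origin under its middle.
Mind the look-alikes: they are no part of the job. What is shaped like the part that bears charger_a_centre but purple or red is not meant.

How it is judged:
By the outcome, as a careful person would: the job done as asked, in the order asked, and still so for the second after the job is handed in, with the robot touching nothing.
Of charger_a, charger_b, charger_c only 2 to 3 are there at a start; the rules pass over those that are not, and their reading is None.
At some moment in a run one of charger_a, charger_b, charger_c may be knocked a few centimetres aside while the robot is not near it.
Once in a run the grip may slacken for a moment while it holds something.
It also fails if it takes over 210 s, if anything falls off the work surface, if the arm or the gripper's body presses on something with over 40 N, if the wrist force passes 120 N, or if a joint passes its speed limit or range.

## Working session

There is one attempt and no reset: what is moved stays moved. The work goes in short steps, Python scripts to look and compute and a tool call to move; the robot and the scene stay as the last step left them, time stands still between calls to the robot, and variables do not carry over. Pictures are saved under pics/ and viewed, at most 18 in all, crops included, and the job is handed in when it is done.

Besides the shell and the picture viewer there is one more tool, called after ">>>" by a JSON object that holds its "api" and its "payload". play_rows: Moves the arm, as the interface text tells. Its arguments: {"type":"object","properties":{"increments":{"type":"string"},"force":{"type":"number"}},"required":["increments"]}

```bash
mkdir -p pics; cat > h.py <<'E'
import numpy as np, cv2
from plant import robot
def cal(n):
    c=robot.calibration(n); f=200/np.tan(np.radians(c["vertical_fov"])/2)
    K=np.array([[f,0,c["cx"]],[0,f,c["cy"]],[0,0,1]])
    return K,np.array(c["D"],float),np.array(c["rvec"],float),np.array(c["tvec"],float)
def proj(n,p):
    K,D,r,t=cal(n); return cv2.projectPoints(np.array(p,float).reshape(-1,1,3),r,t,K,D)[0].reshape(-1,2)
def unproj(n,uv,z):
    K,D,r,t=cal(n); R=cv2.Rodrigues(r)[0]
    u=cv2.undistortPoints(np.array(uv,float).reshape(-1,1,2),K,D).reshape(-1,2)
    d=np.c_[u,np.ones(len(u))]@R; o=-R.T@t
    return o+d*((z-o[2])/d[:,2])[:,None]
def shot(n,name,crop=None,s=1):
    im=robot.read_camera(n)
    if crop: a,b,c,d=crop; im=im[b:d,a:c]
    if s!=1: im=cv2.resize(im,None,fx=s,fy=s,interpolation=cv2.INTER_CUBIC)
    cv2.imwrite("pics/"+name+".png",im)
def st():
    s=robot.read_state(); R=cv2.Rodrigues(np.array(s["orientation"],float))[0]
    return s,np.array(s["tool_pos"]),R
def inc(target,yaw_axis=None):
    "shift mm in tool axes to reach the TCP target; yaw_axis: world xy direction wanted for tool y -> turn options deg"
    s,p,R=st(); d=R.T@(np.array(target)-p)*1000
    o=None
    if yaw_axis is not None:
        v=R.T@np.r_[yaw_axis,0]; a=np.degrees(np.arctan2(-v[0],v[1])); o=[a,a-180 if a>0 else a+180]
    return np.round(d,1),o
E
python3 - <<'E'
from h import *
shot("scene","s0"); shot("top","t0")
for c in("top","scene"):
  for q in("charger_a_centre","charger_a_prongs","bay_1","toggle_1_tip","head_handle","head_hinge","isolator_grip"):
    print(c,q,[(np.round(d["centre"],3).tolist(),round(d["conf"],2)) for d in robot.landmark_of(c,q)])
s,p,R=st();print(s["t"],p,R.round(3).tolist())
E
```

```text
top charger_a_centre [([0.485, 0.355, 0.015], 0.79), ([0.426, 0.242, 0.01], 0.76), ([0.512, 0.247, 0.011], 0.73), ([0.437, 0.155, 0.012], 0.48)]
top charger_a_prongs [([0.455, 0.386, 0.012], 0.77), ([0.426, 0.189, 0.011], 0.64), ([0.528, 0.208, 0.012], 0.6), ([0.459, 0.225, 0.009], 0.48), ([0.52, 0.112, 0.074], 0.24)]
top bay_1 [([0.566, -0.109, 0.03], 0.9), ([0.557, -0.03, 0.036], 0.82), ([0.562, 0.05, 0.03], 0.56)]
top toggle_1_tip [([0.47, 0.045, 0.064], 0.46)]
top head_handle [([0.52, 0.114, 0.072], 0.78), ([0.362, -0.118, -0.0], 0.42)]
top head_hinge [([0.644, 0.117, 0.054], 0.93), ([0.429, 0.243, 0.011], 0.59), ([0.363, -0.12, -0.006], 0.2)]
top isolator_grip [([0.437, -0.297, 0.071], 0.54)]
scene charger_a_centre []
scene charger_a_prongs []
scene bay_1 [([0.561, -0.031, 0.029], 0.81), ([0.559, 0.05, 0.032], 0.62)]
scene toggle_1_tip []
scene head_handle []
scene head_hinge []
scene isolator_grip []
0.8 [0.22465672 0.55638025 0.21866496] [[-0.927, 0.374, 0.0], [0.374, 0.927, 0.0], [-0.0, 0.0, -1.0]]
```

View pics/s0.png

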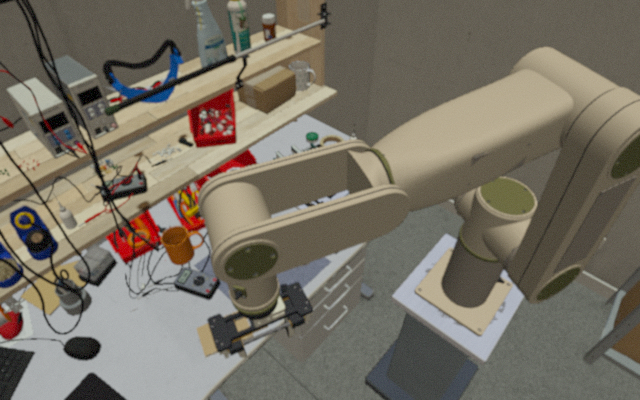

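View pics/t0.png

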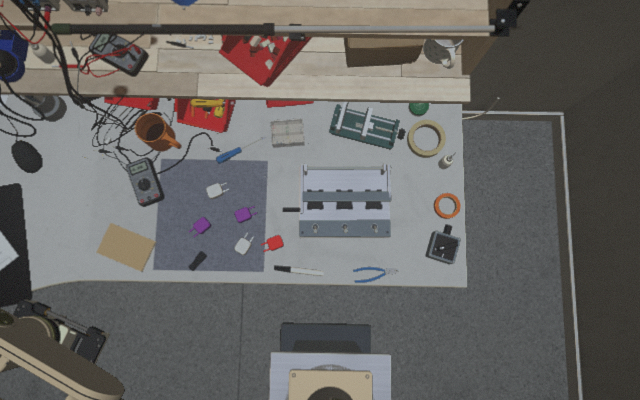

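```bash
python3 - <<'E'
from h import *
im=cv2.imread("pics/t0.png")
cv2.imwrite("pics/c1.png",cv2.resize(im[155:285,160:470],None,fx=2.55,fy=2.55,interpolation=cv2.INTER_CUBIC))
for uv in ([217,190],[243,243],[201,226],[244,214],[274,243]): print(uv,unproj("top",[uv],0.024).round(3)[0,:2])
print(proj("top",[[.567,-.109,.032],[.485,.355,.012],[.437,-.297,.07]]).round(1))
E
```

```text
[217, 190] [0.578 0.317]
[243, 243] [0.434 0.239]
[201, 226] [0.478 0.355]
[244, 214] [0.513 0.24 ]
[274, 243] [0.436 0.156]
[[372.7 196.6]
 [202.2 223.9]
 [446.6 244.8]]
```

View pics/c1.png

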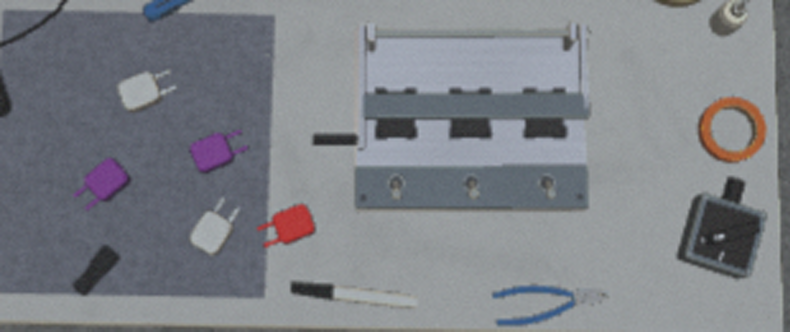

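```bash
python3 - <<'E'
from h import *
im=cv2.imread("pics/t0.png")
a=cv2.resize(im[215:275,415:470],None,fx=7,fy=7,interpolation=cv2.INTER_CUBIC)
b=cv2.resize(im[160:240,270:395],None,fx=3,fy=3,interpolation=cv2.INTER_CUBIC)
o=np.zeros((420,385+375,3),np.uint8);o[:,:385]=a;o[:240,385:]=b
cv2.imwrite("pics/c2.png",o)
c=lambda x,y:(160+x/2.548,155+y/2.55)
# crop points
for n,p,z in(("rail FL",(356,208),.02),("rail FR",(588,208),.02),("hinge L",(372,30),.059),("hinge R",(570,30),.059),("peg tip",(314,139),.067),("peg root",(357,141),.067),("bar L front",(364,118),.08),("bar R front",(589,118),.08)):
    print(n,unproj("top",[c(*p)],z).round(4)[0])
for q in("isolator_grip","toggle_1_tip"):
    for d in robot.regions_of("top",q)[:3]:
        m=d["pixels"]; ys,xs=np.nonzero(m); print(q,d["conf"],m.sum(),xs.min(),xs.max(),ys.min(),ys.max(),xs.mean(),ys.mean())
E
```

```text
rail FL [0.4551 0.0873 0.02  ]
rail FR [ 0.4601 -0.1595  0.02  ]
hinge L [0.6401 0.074  0.059 ]
hinge R [ 0.6444 -0.1353  0.059 ]
peg tip [0.5215 0.131  0.067 ]
peg root [0.5203 0.0865 0.067 ]
bar L front [0.5424 0.0795 0.08  ]
bar R front [ 0.5472 -0.1517  0.08  ]
isolator_grip 0.45 169 438 457 241 252 446.73372781065086 246.14201183431953
isolator_grip 0.39 1150 285 389 166 211 342.0991304347826 194.62782608695653
```

View pics/c2.png

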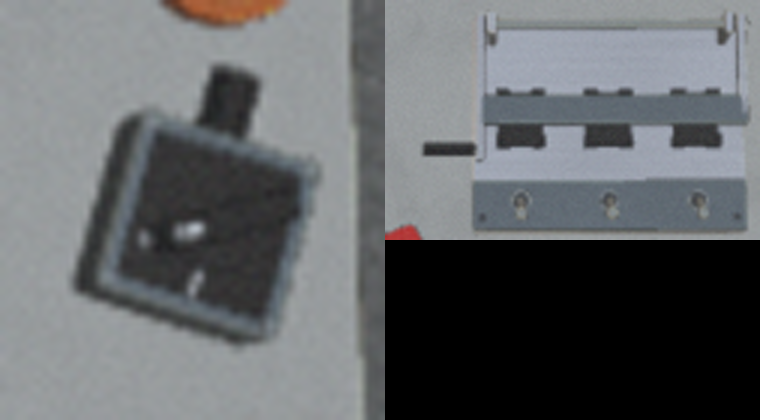

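```bash
python3 - <<'E'
from h import *
robot.read_camera("top")
im=cv2.imread("pics/t0.png")[228:264,428:464]
g=cv2.cvtColor(im,cv2.COLOR_BGR2GRAY).astype(float)
g=np.clip((g-20)/60,0,1)*255
cv2.imwrite("pics/c3.png",cv2.resize(g.astype(np.uint8),None,fx=14,fy=14,interpolation=cv2.INTER_CUBIC))
for d in robot.regions_of("top","isolator_grip")[:1]:
    ys,xs=np.nonzero(d["pixels"]); P=np.c_[xs,ys].astype(float); W=unproj("top",P,.081)[:,:2]
    m=W.mean(0); w,v=np.linalg.eigh(np.cov((W-m).T)); print(m,np.sqrt(w*12),v[:,1])
    print(cv2.minAreaRect((W*1000).astype(np.float32)))
E
```

```text
[ 0.43252316 -0.29177772] [0.02716196 0.04455986] [-0.27442571  0.9616083 ]
((434.4192810058594, -291.5857238769531), (32.523223876953125, 50.11375427246094), 40.63324737548828)
```

View pics/c3.png

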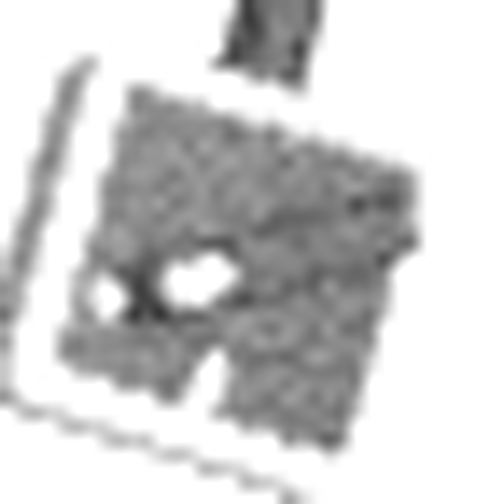

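```bash
python3 - <<'E'
from h import *
print(unproj("top",[[428+275/14-.5,228+252/14-.5]],.081))
for t in([.45,.25,.22],[.434,-.295,.15]): print(inc(t,[.962,.274]))
E
```

```text
[[ 0.434418   -0.29533525  0.081     ]]
(array([-323.7, -199.7,   -1.3]), [np.float64(52.1133227015564), np.float64(-127.8866772984436)])
(array([-512.9, -711. ,   68.7]), [np.float64(52.1133227015564), np.float64(-127.8866772984436)])
```

>>> {"api": "play_rows", "payload": {"increments": "-324 -200 0 10 -1;-324 -200 0 20 -1;-324 -200 0 30 -1;-324 -200 0 40 -1;-324 -200 0 52 -1;-324 -200 0 52 -1;-324 -200 0 52 -1;-400 -400 0 52 -1;-400 -400 0 52 -1;-400 -400 0 52 -1;-400 -400 0 52 -1;-513 -711 20 52 -1;-513 -711 20 52 -1;-513 -711 40 52 -1;-513 -711 69 52 -1;-513 -711 69 52 -1;-513 -711 69 52 -1;-513 -711 69 52 -1;-513 -711 69 52 -1;-513 -711 69 52 -1", "force": 15}}

```text
t: 3.0
tool_pos: [0.4327, -0.2978, 0.1482]
orientation: [-1.894, -2.504, 0.001]
force: [-0.5, 0.6, 0.2]
opening: 0.0928
gripper_force: 0.0
```

```bash
python3 - <<'E'
from h import *
print(inc([.434,-.295,.054],[.962,.274]),st()[0]["q"])
shot("scene","s1")
E
```

```text
(array([ 2.2,  2.1, 94.2]), [np.float64(-0.11193332036362572), np.float64(179.88806667963638)]) [-6.99783089e-01 -2.56822949e-02  1.77967410e+00 -7.67818667e-04
  1.38929901e+00 -9.75166735e-01]
```

View pics/s1.png

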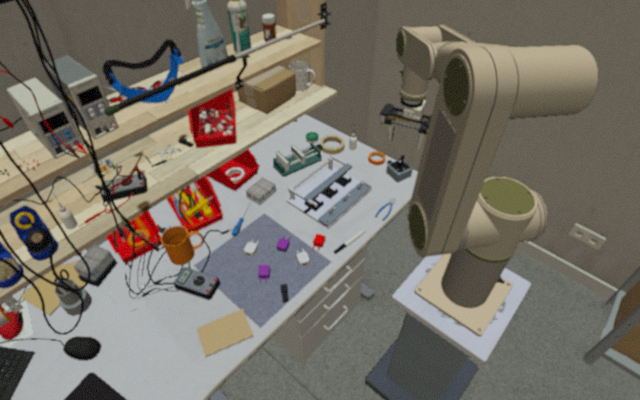

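>>> {"api": "play_rows", "payload": {"increments": "2 2 50 0 -1;2 2 94 0 -1;2 2 94 0 -1;2 2 94 0 0;2 2 94 0 1;2 2 94 0 1;2 2 94 0 1;2 2 94 0 1;2 2 94 0 1;2 2 94 0 1;2 2 94 0 1;2 2 94 0 1", "force": 15}}

```text
t: 4.25
tool_pos: [0.4353, -0.2925, 0.0555]
orientation: [-1.89, -2.509, 0.0]
force: [-0.6, -0.6, -0.2]
opening: 0.0253
gripper_force: 0.0
```

>>> {"api": "play_rows", "payload": {"increments": "0 0 0 0 1;0 0 0 0 1;0 0 0 0 1;0 0 0 0 1;0 0 0 0 1;0 0 0 0 1", "force": 20}}

```text
t: 4.85
tool_pos: [0.4325, -0.2933, 0.0555]
orientation: [-1.888, -2.505, 0.006]
force: [-14.5, -3.1, 8.7]
opening: 0.0128
gripper_force: 20.0
```

>>> {"api": "play_rows", "payload": {"increments": "0 -3 0 0 1;0 -3 0 0 1"}}

```text
t: 5.05
tool_pos: [0.4324, -0.2933, 0.0555]
orientation: [-1.891, -2.509, -0.0]
force: [-0.7, 0.1, 0.2]
opening: 0.0131
gripper_force: 20.0
```

>>> {"api": "play_rows", "payload": {"increments": "0 0 0 -8 1;0 0 0 -16 1;0 0 0 -24 1;0 0 0 -32 1;0 0 0 -40 1;0 0 0 -48 1;0 0 0 -56 1;0 0 0 -60 1;0 0 0 -61 1;0 0 0 -61 1"}}

```text
t: 6.05
tool_pos: [0.4295, -0.296, 0.0555]
orientation: [-0.356, -3.116, 0.007]
force: [-15.6, -11.2, 3.8]
opening: 0.0131
gripper_force: 20.9
```

```bash
python3 - <<'E'
from h import *
s,p,R=st();print(p,R[:2,1],s["force"],s["wrist_torque"],s["opening"])
E
```

```text
[ 0.42953118 -0.29603328  0.0555272 ] [0.22527339 0.97428353] [-15.58891409 -11.22803864   3.82251906] [-2.1014587   2.78044039 -0.48154913] 0.013132495580762585
```

>>> {"api": "play_rows", "payload": {"increments": "0 0 0 0 -0.5;0 0 0 0 -0.5;0 0 0 0 -0.5;0 0 0 0 -0.5;0 0 0 0 -0.5;0 0 -60 0 -0.5;0 0 -100 0 -0.5;0 0 -120 0 -0.5;0 -50 -120 20 -0.5;0 -50 -120 40 -0.5;0 -50 -120 40 -0.5"}}

```text
t: 7.15
tool_pos: [0.4212, -0.3432, 0.1759]
orientation: [1.054, 2.959, -0.0]
force: [-0.9, -0.0, -0.7]
opening: 0.0698
gripper_force: 0.0
```

```bash
python3 - <<'E'
from h import *
print(st()[1])
im=robot.read_camera("top")
print(proj("top",[[.433,-.297,.08]]))
g=im[228:264,428:464].astype(float).mean(2)
g=np.clip((g-20)/60,0,1)*255
a=cv2.resize(g.astype(np.uint8),(400,400),interpolation=cv2.INTER_CUBIC)
b=cv2.resize(im[160:260,160:300],(560,400),interpolation=cv2.INTER_CUBIC)
cv2.imwrite("pics/c4.png",cv2.resize(np.hstack([cv2.cvtColor(a,8),b]),(800,333)))
for q in("head_handle","head_hinge","charger_a_centre","charger_a_prongs","bay_1"):
    print(q,[(np.round(d["centre"],3).tolist(),round(d["conf"],2)) for d in robot.landmark_of("top",q)])
E
```

```text
[ 0.42115854 -0.34315258  0.17592642]
[[447.6983336  246.09126382]]
head_handle [([0.522, 0.116, 0.069], 0.89), ([0.553, -0.028, 0.035], 0.31), ([0.365, 0.091, -0.003], 0.2)]
head_hinge [([0.645, 0.113, 0.054], 0.74), ([0.562, -0.111, 0.028], 0.44), ([0.553, -0.03, 0.03], 0.33)]
charger_a_centre [([0.426, 0.243, 0.011], 0.79), ([0.513, 0.248, 0.011], 0.79), ([0.482, 0.355, 0.014], 0.75), ([0.439, 0.155, 0.01], 0.6)]
charger_a_prongs [([0.46, 0.225, 0.011], 0.71), ([0.528, 0.207, 0.013], 0.63), ([0.426, 0.189, 0.011], 0.59), ([0.454, 0.386, 0.011], 0.58)]
bay_1 [([0.56, -0.11, 0.028], 0.98), ([0.561, 0.049, 0.032], 0.78), ([0.556, -0.03, 0.032], 0.69)]
```

View pics/c4.png

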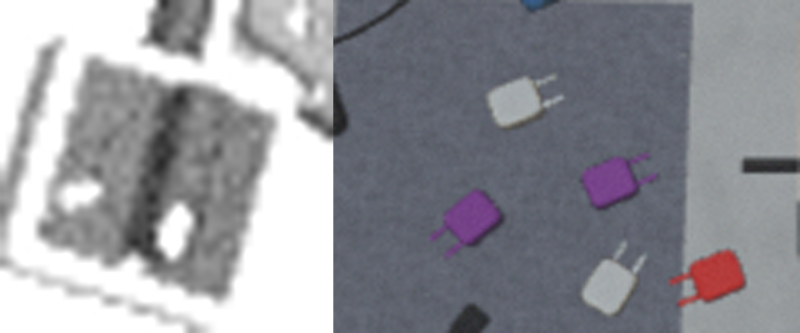

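```bash
python3 - <<'E'
from h import *
def ray(n,uv):
    a=unproj(n,[uv],0.)[0]; b=unproj(n,[uv],1.)[0]; return a,(b-a)
def tri(u1,u2):
    a,d=ray("top",u1); b,e=ray("scene",u2)
    s=np.linalg.lstsq(np.c_[d,-e],b-a,rcond=None)[0]; p=a+s[0]*d;q=b+s[1]*e; return p.round(3),q.round(3)
print("lower shelf right front corner",tri([470,100],[337,93]))
print("upper", tri([523,5],[327,20]))
print(inc([.5225,.109,.15],[1,.02]), st()[0]["q"])
E
```

```text
lower shelf right front corner (array([ 0.78 , -0.325,  0.208]), array([ 0.776, -0.327,  0.208]))
upper (array([ 0.871, -0.346,  0.472]), array([ 0.857, -0.356,  0.468]))
(array([201.8, 415.5,  25.6]), [np.float64(50.31791333728867), np.float64(-129.68208666271133)]) [-7.75876194e-01 -4.29130885e-04  1.70372245e+00  3.81076084e-05
  1.43838067e+00 -1.67409182e+00]
```

>>> {"api": "play_rows", "payload": {"increments": "202 416 0 8 -0.5;202 416 0 16 -0.5;202 416 0 24 -0.5;202 416 0 32 -0.5;202 416 0 40 -0.5;202 416 0 50 -0.5;202 416 0 50 -0.5;202 416 0 50 -0.5;202 416 0 50 -0.5;202 416 0 50 -0.5;202 416 25 50 -0.5;202 416 25 50 -0.5;202 416 25 50 -0.5"}}

```text
t: 8.75
tool_pos: [0.5235, 0.1086, 0.1502]
orientation: [-2.195, -2.246, 0.003]
force: [-0.3, 0.2, 0.6]
opening: 0.0699
gripper_force: 0.0
```

```bash
python3 - <<'E'
from h import *
print(inc([.522,.110,.048],[1,.02]))
E
```

```text
(array([  1.5,  -1.3, 102.2]), [np.float64(0.1824563175304772), np.float64(-179.81754368246953)])
```

>>> {"api": "play_rows", "payload": {"increments": "1 -1 50 0 -0.5;1 -1 102 0 -0.5;1 -1 102 0 -0.5;1 -1 102 0 1;1 -1 102 0 1;1 -1 102 0 1;1 -1 102 0 1;1 -1 102 0 1;1 -1 102 0 1;1 -1 102 0 1;1 -1 102 0 1;1 -1 102 0 1;1 -1 102 0 1;1 -1 102 0 1;1 -1 102 0 1;1 -1 102 0 1;1 -1 102 0 1", "force": 20}}

```text
t: 10.45
tool_pos: [0.522, 0.1097, 0.0479]
orientation: [-2.196, -2.244, 0.003]
force: [-5.2, 1.4, 0.9]
opening: 0.011
gripper_force: 20.0
```

```bash
python3 - <<'E'
from h import *
s,p,R=st();print(p,s["force"],s["opening"],R.round(3).tolist())
# arc increments (tool x, y, z) for head angle a
for a in np.arange(.125,1.8,.125):
    b=a+.0696; d=.115*np.array([np.cos(.0696)-np.cos(b),0,np.sin(b)-np.sin(.0696)])
    d=np.array([[.9998,-.02,0],[.02,.9998,0],[0,0,1]])@d
    print(a,(R.T@d*1000).round(0))
E
```

```text
[0.52203321 0.10974445 0.04792905] [-5.18330766  1.3768602   0.91375914] 0.011020578518413851 [[-0.022, 1.0, -0.003], [1.0, 0.022, -0.0], [-0.0, -0.003, -1.0]]
0.125 [ -0.   2. -14.]
0.25 [ -0.   5. -28.]
0.375 [ -0.  11. -41.]
0.5 [ -0.  18. -54.]
0.625 [ -0.  26. -66.]
0.75 [ -0.  36. -76.]
0.875 [ -0.  47. -85.]
1.0 [ -0.  59. -93.]
1.125 [ -0.  72. -99.]
1.25 [  -0.   86. -104.]
1.375 [  -0.  100. -106.]
1.5 [  -0.  114. -107.]
1.625 [  -0.  129. -106.]
1.75 [  -0.  143. -104.]
```

>>> {"api": "play_rows", "payload": {"increments": "0 2 -14 0 1;0 5 -28 0 1;0 11 -41 0 1;0 18 -54 0 1;0 26 -66 0 1;0 36 -76 0 1;0 36 -76 0 1"}}

```text
t: 11.15
tool_pos: [0.5608, 0.1107, 0.129]
orientation: [2.197, 2.244, 0.003]
force: [-12.1, -1.1, 13.1]
opening: 0.011
gripper_force: 20.0
```

>>> {"api": "play_rows", "payload": {"increments": "0 -3 -3 0 1;0 9 -12 0 1;0 21 -20 0 1;0 35 -26 0 1;0 49 -31 0 1;0 49 -31 0 1"}}

```text
t: 11.75
tool_pos: [0.6108, 0.1116, 0.1583]
orientation: [2.196, 2.243, 0.005]
force: [-1.0, 0.1, 6.7]
opening: 0.0109
gripper_force: 20.0
```

>>> {"api": "play_rows", "payload": {"increments": "0 12 -1 0 1;0 24 0 0 1;0 36 1 0 1;0 46 3 0 1;0 54 5 0 1;0 60 7 0 1;0 60 7 0 1"}}

```text
t: 12.45
tool_pos: [0.6657, 0.1129, 0.1524]
orientation: [-2.195, -2.243, 0.006]
force: [-26.5, -2.0, 25.3]
opening: 0.0115
gripper_force: 20.0
```

```bash
python3 - <<'E'
from h import *
s,p,R=st();print(p,s["force"],s["opening"],s["wrist_torque"])
im=robot.read_camera("scene"); a=cv2.resize(im[120:240,220:420],(700,420),interpolation=cv2.INTER_CUBIC)
cv2.imwrite("pics/c5.png",a)
E
```

```text
[0.66573164 0.11287112 0.1524423 ] [-26.49899403  -1.95818187  25.34442132] 0.011523001053957052 [-0.40235117  4.67062063  0.01440183]
```

View pics/c5.png

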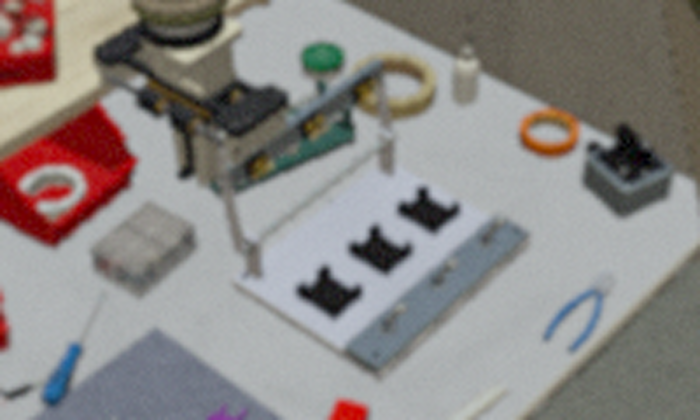

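>>> {"api": "play_rows", "payload": {"increments": "0 -3 -4 0 1;0 -3 -4 0 -0.3;0 -3 -4 0 -0.3;0 -3 -4 0 -0.3;0 -3 -4 0 -0.3;0 -3 -4 0 -0.3;0 -3 -40 0 -0.3;0 -3 -70 0 -0.3;0 -3 -70 0 -0.3"}}

```text
t: 13.4
tool_pos: [0.6681, 0.113, 0.225]
orientation: [2.193, 2.241, 0.011]
force: [0.6, -0.3, 0.8]
opening: 0.0599
gripper_force: 0.0
```

```bash
python3 - <<'E'
from h import *
s,p,R=st();print(p,s["q"][5],R.round(3).tolist())
im=robot.read_camera("top")
cv2.imwrite("pics/t5.png",cv2.resize(im[150:270,190:400],(800,457),interpolation=cv2.INTER_CUBIC))
for q in("charger_a_centre","charger_a_prongs","bay_1","toggle_1_tip"):
    print(q,[(np.round(d["centre"],3).tolist(),round(d["conf"],2)) for d in robot.landmark_of("top",q)])
hsv=cv2.cvtColor(im,cv2.COLOR_BGR2HSV)
m=((hsv[...,2]>135)&(hsv[...,1]<60)).astype(np.uint8)
n,l,S,C=cv2.connectedComponentsWithStats(m[160:268,160:264].copy())
for i in range(1,n):
    if S[i,4]>30:
        ys,xs=np.nonzero(l==i); W=unproj("top",np.c_[xs+160,ys+160].astype(float),.024)[:,:2]*1000
        print(S[i],C[i]+160,cv2.minAreaRect(W.astype(np.float32)),W.mean(0))
E
```

```text
[0.66811859 0.11303252 0.22499619] 0.07055370640106619 [[-0.021, 1.0, 0.009], [1.0, 0.021, 0.001], [0.001, 0.009, -1.0]]
charger_a_centre [([0.481, 0.354, 0.013], 0.8), ([0.58, 0.326, 0.009], 0.71), ([0.428, 0.242, 0.01], 0.65), ([0.51, 0.249, 0.014], 0.65), ([0.364, -0.12, -0.004], 0.65)]
charger_a_prongs [([0.46, 0.227, 0.009], 0.47)]
bay_1 [([0.561, -0.109, 0.029], 0.77), ([0.555, -0.03, 0.033], 0.7), ([0.562, 0.049, 0.03], 0.68)]
toggle_1_tip []
[ 76   0   8  52 247] [239.86639676 184.56680162] ((592.5348510742188, 255.31130981445312), (143.73065185546875, 13.696857452392578), 5.655237674713135) [594.56890113 255.19337513]
[ 83   0   8  51 266] [246.77819549 184.03383459] ((594.1871337890625, 236.32630920410156), (141.18060302734375, 14.69888687133789), 5.610267162322998) [596.45299939 236.30046379]
[ 46  23  16  15 160] [213.75    190.13125] ((577.4967651367188, 325.8710632324219), (32.36393356323242, 38.700462341308594), 23.590681076049805) [577.37132182 325.91091533]
[ 91  22  13  20 144] [258.8125     189.19444444] ((575.9257202148438, 207.4425506591797), (52.89617919921875, 32.939109802246094), 2.1582677364349365) [582.55539746 202.7016764 ]
[ 87  47  17  61 750] [256.91066667 241.56      ] ((451.9857177734375, 206.14952087402344), (162.15750122070312, 42.72214126586914), 1.1202224493026733) [439.18272392 202.17530592]
[ 75  75  11  19 131] [240.72519084 245.48854962] ((432.3078918457031, 246.82565307617188), (26.402774810791016, 49.11578369140625), 85.37559509277344) [427.52472725 245.27333926]
```

View pics/t5.png

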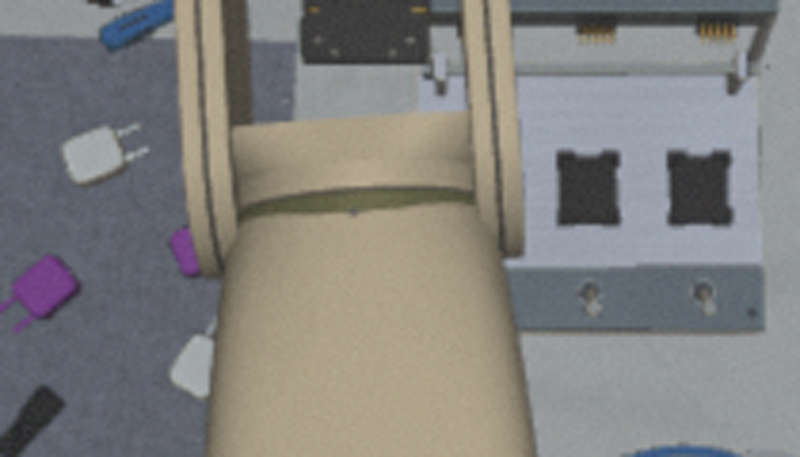

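```bash
python3 - <<'E'
from h import *
a=np.radians(20)
print(inc([.577,.326,.12],[np.cos(a),np.sin(a)]))
for z in(.02,.03): print(unproj("top",[[190+588/3.81-.5,150+188/3.81-.5],[190+700/3.81-.5,150+188/3.81-.5]],z).round(4))
E
```

```text
(array([215.2, -82.6,  96.9]), [np.float64(-18.773834539513835), np.float64(161.22616546048616)])
[[ 0.5612 -0.0311  0.02  ]
 [ 0.5628 -0.1118  0.02  ]]
[[ 0.5595 -0.0305  0.03  ]
 [ 0.5611 -0.1106  0.03  ]]
```

>>> {"api": "play_rows", "payload": {"increments": "215 -83 0 -8 -0.3;215 -83 0 -16 -0.3;215 -83 0 -19 -0.3;215 -83 0 -19 -0.3;215 -83 0 -19 -0.3;215 -83 50 -19 -0.3;215 -83 97 -19 -0.3;215 -83 97 -19 -0.3"}}

```text
t: 14.45
tool_pos: [0.5715, 0.3235, 0.1113]
orientation: [-1.791, -2.571, 0.022]
force: [-0.9, -0.8, -2.0]
opening: 0.0603
gripper_force: 0.0
```

```bash
python3 - <<'E'
from h import *
a=np.radians(20); im=robot.read_camera("top")
print(inc([.577,.326,.005],[np.cos(a),np.sin(a)]),inc([.577,.326,.035])[0])
hsv=cv2.cvtColor(im,cv2.COLOR_BGR2HSV)
m=((hsv[...,2]>135)&(hsv[...,1]<60)).astype(np.uint8)
x0,y0,x1,y1=225,225,262,262
n,l,S,C=cv2.connectedComponentsWithStats(m[y0:y1,x0:x1].copy())
for i in range(1,n):
    if S[i,4]>30:
        k=cv2.morphologyEx((l==i).astype(np.uint8),cv2.MORPH_OPEN,np.ones((3,3)))
        ys,xs=np.nonzero(k); W=unproj("top",np.c_[xs+x0,ys+y0].astype(float),.024)[:,:2]*1000
        print(S[i],C[i]+x0,cv2.minAreaRect(W.astype(np.float32)),W.mean(0))
k=m[180:205,200:235];print(k.sum())
cv2.imwrite("pics/t6.png",cv2.resize(im[165:265,180:300],(720,600),interpolation=cv2.INTER_CUBIC))
E
```

```text
(array([  0.6,   4.8, 111. ]), [np.float64(0.24252097479098245), np.float64(-179.75747902520902)]) [ 0.6  4.5 81. ]
[ 0  0  8 15 57] [228.31578947 231.45614035] ((465.93255615234375, 281.4193420410156), (36.725830078125, 10.53475570678711), 25.631134033203125) [466.17314648 281.41841772]
[ 11   8  18  21 145] [243.76551724 244.99310345] ((426.4227600097656, 238.50238037109375), (27.198965072631836, 39.26983642578125), 70.64308166503906) [426.39181984 238.3255944 ]
[ 0 27  6 10 34] [226.55882353 257.76470588] ((394.6897277832031, 280.54461669921875), (18.990524291992188, 10.687625885009766), 2.9090614318847656) [393.32915887 281.68174472]
253
```

View pics/t6.png

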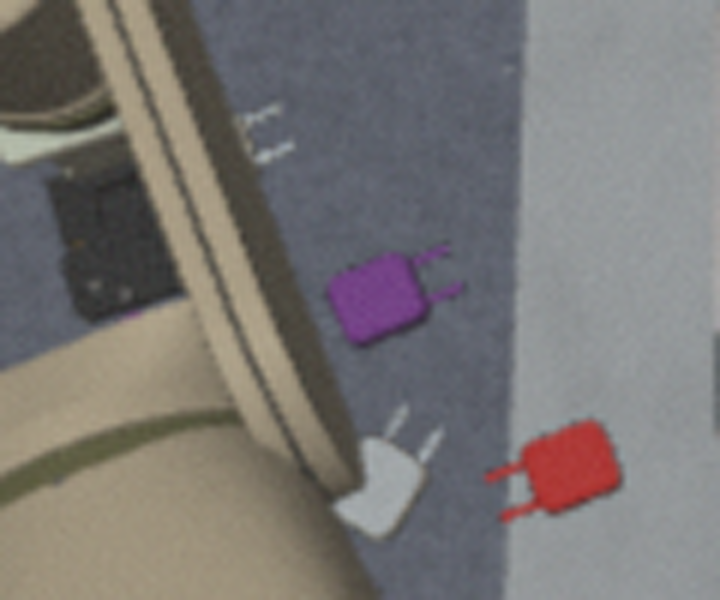

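>>> {"api": "play_rows", "payload": {"increments": "1 5 50 1.5 -0.3;1 5 90 1.5 -0.3;1 5 111 1.5 -0.3;1 5 111 1.5 -0.3;1 5 111 1.5 1;1 5 111 1.5 1;1 5 111 1.5 1;1 5 111 1.5 1;1 5 111 1.5 1;1 5 111 1.5 1;1 5 111 1.5 1;1 5 111 1.5 1", "force": 15}}

```text
t: 15.7
tool_pos: [0.5831, 0.3291, 0.0127]
orientation: [1.83, 2.552, 0.003]
force: [-1.6, -0.1, 6.8]
opening: 0.0331
gripper_force: 15.0
```

>>> {"api": "play_rows", "payload": {"increments": "0 0 0 0 1;0 0 0 0 1"}}

```text
t: 15.9
tool_pos: [0.5831, 0.3291, 0.0127]
orientation: [1.83, 2.552, 0.003]
force: [-2.1, -1.0, 5.7]
opening: 0.033
gripper_force: 15.0
```

```bash
python3 - <<'E'
from h import *
s,p,R=st();print(p,s["force"],R.round(3).tolist(),s["dq"],s["opening"])
W=unproj("top",[[180+287/6-.5,165+127.5/6-.5]],.012)[0]; print("tip mid",W)
E
```

```text
[0.58309553 0.32913993 0.01266893] [-2.05341755 -0.98858933  5.74549921] [[-0.321, 0.947, 0.002], [0.947, 0.321, 0.001], [0.0, 0.002, -1.0]] [-0.00011588 -0.00126365  0.00167046 -0.001491   -0.00133247  0.00093024] 0.03300615752524981
tip mid [0.59264139 0.29161049 0.012     ]
```

>>> {"api": "play_rows", "payload": {"increments": "0 0 -50 0 1;0 0 -100 0 1;0 0 -110 -2 1;0 0 -110 -2 1", "force": 25}}

```text
t: 16.3
tool_pos: [0.5845, 0.3297, 0.1253]
orientation: [1.783, 2.582, 0.01]
force: [-0.2, 0.3, -1.3]
opening: 0.0325
gripper_force: 24.9
```

```bash
python3 - <<'E'
from h import *
s,p,R=st();print(p,s["force"],s["opening"],inc([.561,-.111,.11],[-.02,1]),s["q"][5])
E
```

```text
[0.58446388 0.32974439 0.12533919] [-0.1746056   0.32167277 -1.27312484] 0.03253040048421462 (array([-403.8, -178.3,   13.8]), [np.float64(-70.38207983232348), np.float64(109.61792016767652)]) 0.07491669567275945
```

>>> {"api": "play_rows", "payload": {"increments": "-404 -178 0 -8 1;-404 -178 0 -16 1;-404 -178 0 -24 1;-404 -178 0 -32 1;-404 -178 0 -40 1;-404 -178 0 -48 1;-404 -178 0 -56 1;-404 -178 0 -64 1;-404 -178 0 -70 1;-404 -178 0 -70 1;-404 -178 20 -70 1;-404 -178 40 -70 1;-404 -178 40 -70 1;-404 -178 40 -70 1;-404 -178 40 -70 1"}}

```text
t: 17.8
tool_pos: [0.5589, -0.1119, 0.0812]
orientation: [-0.02, 3.141, -0.0]
force: [-0.8, 0.8, -0.3]
opening: 0.0326
gripper_force: 24.9
```

```bash
python3 - <<'E'
from h import *
s,p,R=st();print(s["opening"],inc([.561,-.111,.034],[-.02,1]),R.round(3).tolist())
shot("scene","s7",(300,140,430,240),5)
E
```

```text
0.03256264473710443 (array([-2.1,  0.9, 47.2]), [np.float64(-0.42163798775486394), np.float64(179.57836201224512)]) [[-1.0, -0.013, 0.0], [-0.013, 1.0, -0.0], [-0.0, -0.0, -1.0]]
```

View pics/s7.png

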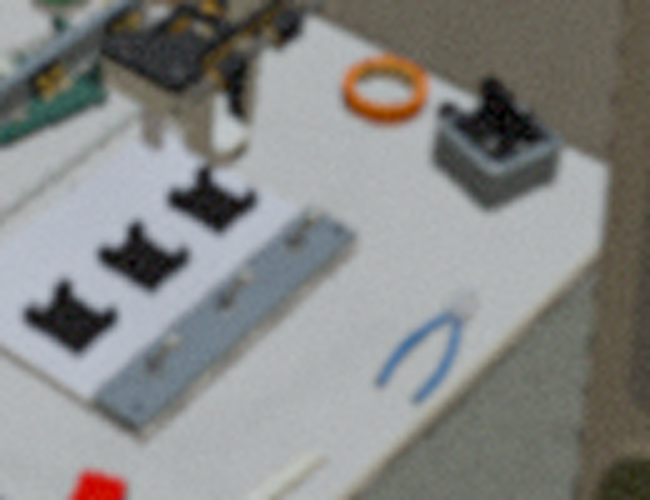

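```bash
python3 - <<'E'
from h import *
P=proj("scene",[[.562,-.111,.02],[.559,-.112,.09],[.5605,-.031,.02],[.559,.049,.02]]); print((P-[300,140])*5)
E
```

```text
[[210.24344491 198.31008139]
 [217.96184469 128.01943415]
 [141.41938907 254.96695051]
 [ 68.29474985 315.15363312]]
```

>>> {"api": "play_rows", "payload": {"increments": "-2 1 20 -0.4 1;-2 1 35 -0.4 1;-2 1 42 -0.4 1;-2 1 47 -0.4 1;-2 1 47 -0.4 1;-2 1 47 -0.4 1"}}

```text
t: 18.45
tool_pos: [0.5609, -0.1113, 0.0341]
orientation: [-0.031, 3.141, -0.0]
force: [0.4, -0.5, 0.0]
opening: 0.0329
gripper_force: 24.9
```

>>> {"api": "play_rows", "payload": {"increments": "0 0 2 0 1;0 0 2 0 1;0 0 2 0 -0.1;0 0 2 0 -0.1;0 0 2 0 -0.1;0 0 2 0 -0.1;0 0 -30 0 -0.1;0 0 -80 0 -0.1;0 0 -110 0 -0.1;20 250 -130 0 -0.1;20 250 -130 0 -0.1;20 250 -130 0 -0.1;20 250 -130 0 -0.1;20 250 -130 0 -0.1;20 250 -130 0 -0.1"}}

```text
t: 19.95
tool_pos: [0.5349, 0.1439, 0.1644]
orientation: [-0.04, 3.14, 0.003]
force: [-0.4, -1.1, 0.2]
opening: 0.0508
gripper_force: 0.0
```

```bash
cat > look.py <<'E'
from h import *
def white(box,z,im=None):
    im=robot.read_camera("top") if im is None else im
    hsv=cv2.cvtColor(im,cv2.COLOR_BGR2HSV); m=((hsv[...,2]>135)&(hsv[...,1]<60)).astype(np.uint8)
    x0,y0,x1,y1=box
    n,l,S,C=cv2.connectedComponentsWithStats(m[y0:y1,x0:x1].copy())
    for i in range(1,n):
        if S[i,4]>60:
            k=cv2.morphologyEx((l==i).astype(np.uint8),cv2.MORPH_OPEN,np.ones((3,3)))
            ys,xs=np.nonzero(k); W=unproj("top",np.c_[xs+x0,ys+y0].astype(float),z)[:,:2]*1000
            print(S[i],(C[i]+[x0,y0]).round(1),cv2.minAreaRect(W.astype(np.float32)),W.mean(0).round(1))
    return im
E
python3 - <<'E'
from look import *
print(st()[1])
im=white((225,225,262,262),.024)
a=cv2.resize(im[175:220,300:400],(800,360),interpolation=cv2.INTER_CUBIC)
b=cv2.resize(im[220:265,220:290],(373,240),interpolation=cv2.INTER_CUBIC)
o=np.zeros((600,800,3),np.uint8);o[:360]=a;o[360:,:373]=b
cv2.imwrite("pics/t8.png",o)
E
```

```text
[0.534857   0.14391415 0.16439293]
[  0   0   5  37 106] [226.1 246.9] ((428.3198547363281, 282.2543640136719), (86.33792114257812, 10.687527656555176), 2.910337448120117) [420.8 284. ]
[  3   0   9  37 192] [231.7 243.1] ((433.92041015625, 269.7680969238281), (99.14505004882812, 13.65758228302002), 8.412947654724121) [433.5 269.8]
```

View pics/t8.png

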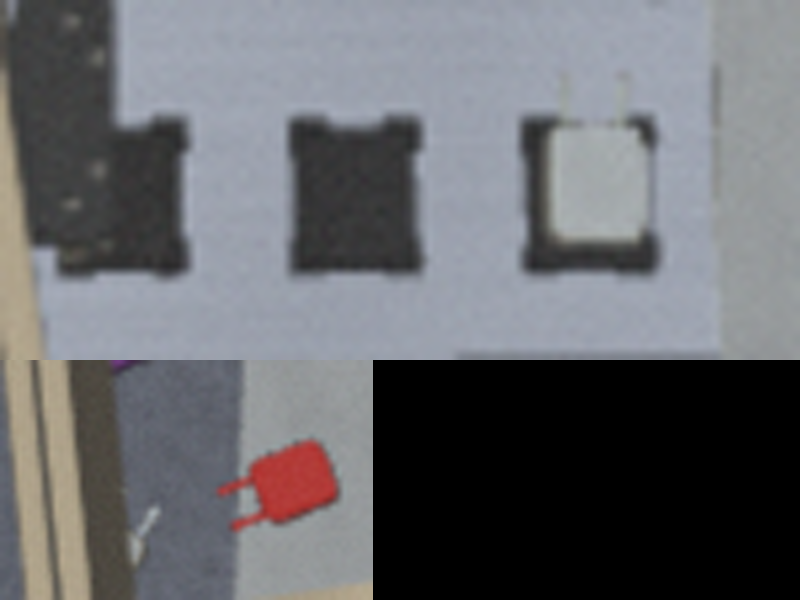

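>>> {"api": "play_rows", "payload": {"increments": "60 -220 -20 0 -0.3;60 -220 -20 0 -0.3;60 -220 -20 0 -0.3;60 -220 -20 0 -0.3;60 -220 -20 0 -0.3;60 -220 -20 0 -0.3"}}

```text
t: 20.6
tool_pos: [0.479, -0.0876, 0.184]
orientation: [-0.022, 3.141, -0.003]
force: [-0.0, 0.4, -0.3]
opening: 0.0606
gripper_force: 0.0
```

```bash
python3 - <<'E'
from look import *
im=white((225,225,262,262),.024)
for q in("charger_a_centre","charger_a_prongs"):
    print(q,[(np.round(d["centre"],3).tolist(),round(d["conf"],2)) for d in robot.landmark_of("top",q)])
cv2.imwrite("pics/t9.png",cv2.resize(im[165:275,170:300],(709,600),interpolation=cv2.INTER_CUBIC))
E
```

```text
[  6  19  19  18 164] [238.9 255.1] ((401.9518737792969, 251.233154296875), (32.027713775634766, 37.40260314941406), 1.1170144081115723) [399.6 250.7]
charger_a_centre [([0.512, 0.249, 0.012], 0.78), ([0.484, 0.353, 0.015], 0.71), ([0.436, 0.156, 0.008], 0.66), ([0.394, 0.255, 0.014], 0.5)]
charger_a_prongs [([0.43, 0.235, 0.014], 0.66), ([0.455, 0.383, 0.01], 0.64), ([0.424, 0.188, 0.009], 0.63), ([0.526, 0.206, 0.013], 0.58)]
```

View pics/t9.png

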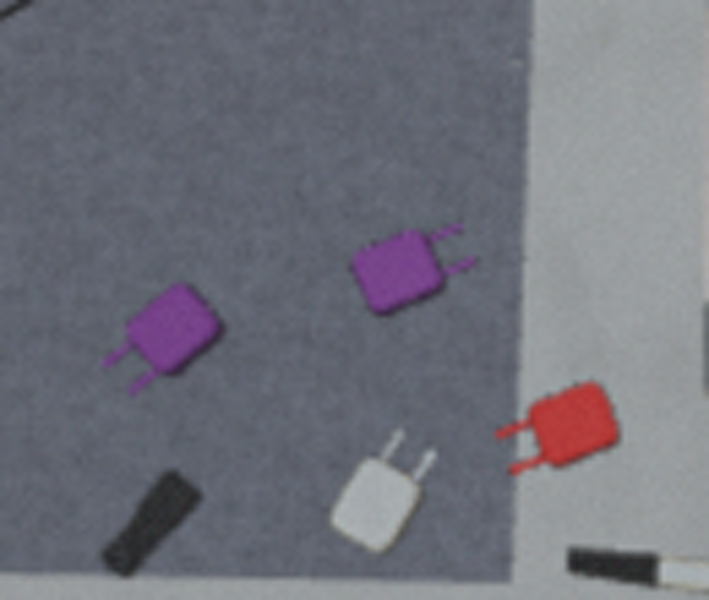

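```bash
python3 - <<'E'
from look import *
white((225,238,262,272),.024)
k=lambda x,y:[170+x/5.454-.5,165+y/5.454-.5]
print("c",unproj("top",[k(376,505)],.024),"tips",unproj("top",[k(400,433),k(434,455)],.012))
E
```

```text
[  6   6  19  22 189] [238.8 256.1] ((397.08258056640625, 250.45889282226562), (32.30949401855469, 39.53518295288086), 58.2857780456543) [397.1 250.8]
c [[0.39636149 0.24998056 0.024     ]] tips [[0.43275903 0.24157057 0.012     ]
 [0.42216923 0.22418699 0.012     ]]
```

```bash
python3 - <<'E'
from look import *
a=np.radians(59);print(inc([.397,.2505,.10],[np.cos(a),np.sin(a)]))
E
```

```text
(array([ 76.4, 334.6,  83.5]), [np.float64(32.10962590612135), np.float64(-147.89037409387865)])
```

>>> {"api": "play_rows", "payload": {"increments": "76 335 0 8 -0.3;76 335 0 16 -0.3;76 335 0 24 -0.3;76 335 0 32 -0.3;76 335 0 32 -0.3;76 335 20 32 -0.3;76 335 50 32 -0.3;76 335 84 32 -0.3;76 335 84 32 -0.3;76 335 84 32 -0.3;76 335 84 32 -0.3;76 335 84 32 -0.3"}}

```text
t: 22.0
tool_pos: [0.3991, 0.2506, 0.1017]
orientation: [0.837, 3.025, 0.003]
force: [0.5, 0.4, 0.4]
opening: 0.0604
gripper_force: 0.0
```

```bash
python3 - <<'E'
from look import *
a=np.radians(59);print(inc([.397,.2505,.010],[np.cos(a),np.sin(a)]))
E
```

```text
(array([ 2. , -1.4, 91.7]), [np.float64(0.07043564638133117), np.float64(-179.92956435361867)])
```

>>> {"api": "play_rows", "payload": {"increments": "2 -1 50 0 -0.3;2 -1 80 0 -0.3;2 -1 92 0 -0.3;2 -1 92 0 -0.3;2 -1 92 0 1;2 -1 92 0 1;2 -1 92 0 1;2 -1 92 0 1;2 -1 92 0 1;2 -1 92 0 1;2 -1 92 0 1;2 -1 92 0 1;2 -1 92 0 1", "force": 20}}

```text
t: 23.3
tool_pos: [0.3961, 0.2513, 0.0088]
orientation: [0.836, 3.027, 0.002]
force: [-1.4, -0.8, 6.8]
opening: 0.0329
gripper_force: 20.0
```

```bash
python3 - <<'E'
from look import *
s,p,R=st();d=R.T@(np.array([.397,.2505,.012])-p)*1000;e=R.T@(np.array([.4275,.2329,.012])-p)*1000
print(p,s["force"],s["opening"],d,e)
E
```

```text
[0.3961075  0.25128946 0.00881224] [-1.43127014 -0.78357735  6.77126955] 0.032851857899407415 [-1.17462072 -0.21490958 -3.1868031 ] [-36.38425403   0.32374292  -3.14710391]
```

>>> {"api": "play_rows", "payload": {"increments": "0 0 -50 0 1;0 0 -100 0 1;0 0 -110 0 1;0 0 -110 0 1;0 0 -110 0 1", "force": 25}}

```text
t: 23.8
tool_pos: [0.3946, 0.2506, 0.1166]
orientation: [-0.836, -3.028, 0.001]
force: [-0.5, 0.2, -0.8]
opening: 0.033
gripper_force: 24.8
```

```bash
python3 - <<'E'
from look import *
s,p,R=st();print(s["opening"],inc([.559,.049,.08],[-.02,1]))
E
```

```text
0.03304829078456351 (array([-244.5,  -88.7,   36.5]), [np.float64(-32.01355108875835), np.float64(147.98644891124167)])
```

>>> {"api": "play_rows", "payload": {"increments": "-245 -89 0 -8 1;-245 -89 0 -16 1;-245 -89 0 -24 1;-245 -89 0 -32 1;-245 -89 0 -32 1;-245 -89 0 -32 1;-245 -89 20 -32 1;-245 -89 37 -32 1;-245 -89 37 -32 1;-245 -89 37 -32 1;-245 -89 37 -32 1;-245 -89 37 -32 1"}}

```text
t: 25.0
tool_pos: [0.5603, 0.049, 0.0815]
orientation: [-0.032, 3.14, -0.0]
force: [0.8, -0.8, -0.1]
opening: 0.0331
gripper_force: 24.8
```

```bash
python3 - <<'E'
from look import *
s,p,R=st();print(s["opening"],inc([.559,.049,.030],[-.02,1]))
E
```

```text
0.03313970949707355 (array([ 1.4,  0.1, 51.5]), [np.float64(0.010074013656574463), np.float64(-179.98992598634342)])
```

>>> {"api": "play_rows", "payload": {"increments": "1 0 20 0 1;1 0 35 0 1;1 0 45 0 1;1 0 51 0 1;1 0 53 0 1;1 0 53 0 1;1 0 53 0 1"}}

```text
t: 25.7
tool_pos: [0.559, 0.0488, 0.0285]
orientation: [-0.031, 3.141, 0.0]
force: [-3.6, -0.2, 4.3]
opening: 0.0331
gripper_force: 25.0
```

>>> {"api": "play_rows", "payload": {"increments": "0 0 0 0 -0.1;0 0 0 0 -0.1;0 0 0 0 -0.1;0 0 0 0 -0.1;0 0 -30 0 -0.1;0 0 -80 0 -0.1;0 0 -130 0 -0.1;60 230 -150 0 -0.1;60 230 -150 0 -0.1;60 230 -150 0 -0.1;60 230 -150 0 -0.1;60 230 -150 0 -0.1;60 230 -150 0 -0.1;60 230 -150 0 -0.1"}}

```text
t: 27.1
tool_pos: [0.494, 0.278, 0.1775]
orientation: [-0.034, 3.141, -0.001]
force: [-0.2, -0.5, -0.0]
opening: 0.0511
gripper_force: 0.0
```

```bash
python3 - <<'E'
from look import *
im=robot.read_camera("top");sc=robot.read_camera("scene")
a=cv2.resize(im[150:245,270:400],(800,585),interpolation=cv2.INTER_CUBIC)
cv2.imwrite("pics/t10.png",a)
print(st()[1])
for q in("charger_a_centre","charger_a_prongs","toggle_1_tip","head_handle"):
    print(q,[(np.round(d["centre"],3).tolist(),round(d["conf"],2)) for d in robot.landmark_of("top",q)])
E
```

```text
[0.49452774 0.27646775 0.17733042]
charger_a_centre [([0.436, 0.152, 0.012], 0.58), ([0.51, 0.248, 0.012], 0.54), ([0.481, 0.351, 0.011], 0.53), ([0.559, 0.047, 0.031], 0.45), ([0.559, 0.047, 0.032], 0.19)]
charger_a_prongs [([0.421, 0.188, 0.01], 0.73), ([0.6, 0.049, 0.027], 0.72), ([0.565, -0.11, 0.033], 0.33)]
toggle_1_tip [([0.56, 0.051, 0.03], 0.54), ([0.47, 0.044, 0.061], 0.53)]
head_handle [([0.663, 0.119, 0.174], 0.88)]
```

View pics/t10.png

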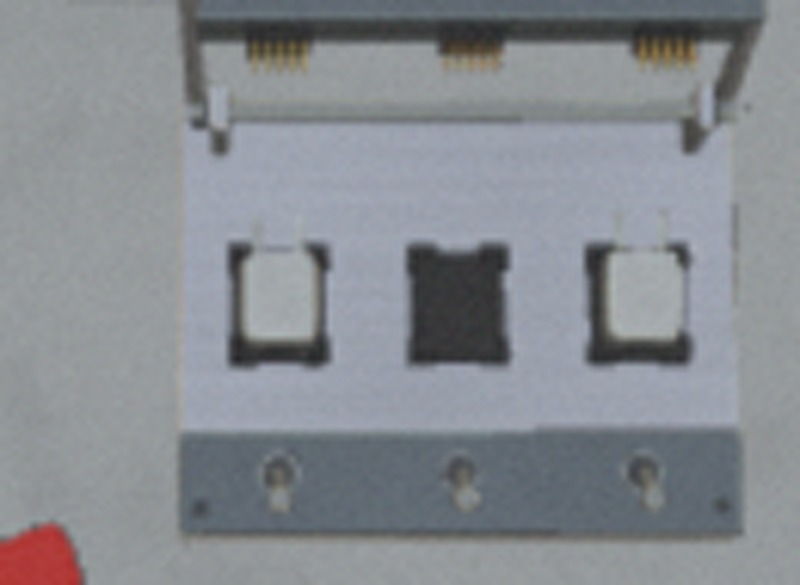

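```bash
python3 - <<'E'
from look import *
print(inc([.668,.112,.235],[1,.02]),inc([.58,.2,.235]))
E
```

```text
(array([-170.3, -167.3,  -57.5]), [np.float64(89.87322418664294), np.float64(-90.12677581335706)]) (array([-83.9, -77.8, -57.5]), None)
```

>>> {"api": "play_rows", "payload": {"increments": "-84 -78 -57 8 -0.3;-84 -78 -57 16 -0.3;-84 -78 -57 24 -0.3;-84 -78 -57 32 -0.3;-84 -78 -57 40 -0.3;-84 -78 -57 48 -0.3;-84 -78 -57 56 -0.3;-84 -78 -57 64 -0.3;-84 -78 -57 72 -0.3;-84 -78 -57 80 -0.3;-84 -78 -57 90 -0.3;-84 -78 -57 90 -0.3;-170 -167 -57 90 -0.3;-170 -167 -57 90 -0.3;-170 -167 -57 90 -0.3;-170 -167 -57 90 -0.3;-170 -167 -57 90 -0.3"}}

```text
t: 29.1
tool_pos: [0.6675, 0.1132, 0.2341]
orientation: [-2.198, -2.243, 0.001]
force: [-0.4, -0.2, 0.4]
opening: 0.0602
gripper_force: 0.0
```

```bash
python3 - <<'E'
from look import *
print(inc([.668,.112,.152],[1,.02]),st()[2].round(3).tolist())
E
```

```text
(array([-1.2,  0.6, 82.1]), [np.float64(0.02049951198663434), np.float64(-179.97950048801337)]) [[-0.02, 1.0, -0.001], [1.0, 0.02, 0.0], [0.0, -0.001, -1.0]]
```

>>> {"api": "play_rows", "payload": {"increments": "0 0 40 0 -0.3;0 0 82 0 -0.3;0 0 82 0 -0.3;0 0 82 0 -0.3;0 0 82 0 1;0 0 82 0 1;0 0 82 0 1;0 0 82 0 1;0 0 82 0 1;0 0 82 0 1;0 0 82 0 1;0 0 82 0 1;0 0 82 0 1;0 0 82 0 1;0 0 82 0 1;0 0 82 0 1", "force": 20}}

```text
t: 30.7
tool_pos: [0.6653, 0.1138, 0.1523]
orientation: [-2.197, -2.241, 0.006]
force: [-11.8, -1.8, 6.4]
opening: 0.0112
gripper_force: 20.0
```

```bash
python3 - <<'E'
import numpy as np
b0=1.82
for b in (1.7,1.55,1.4,1.25,1.1,.95,.8,.65,.5,.35,.2,.0696):
    d=115.5*np.array([np.cos(b0)-np.cos(b),np.sin(b)-np.sin(b0)]); print(b,d.round(0)*[1,-1])
E
```

```text
1.7 [-14.  -3.]
1.55 [-31.  -4.]
1.4 [-48.  -2.]
1.25 [-65.   2.]
1.1 [-81.   9.]
0.95 [-96.  18.]
0.8 [-109.   29.]
0.65 [-120.   42.]
0.5 [-130.   57.]
0.35 [-137.   72.]
0.2 [-142.   89.]
0.0696 [-144.  104.]
```

>>> {"api": "play_rows", "payload": {"increments": "0 -8 -2 0 1;0 -16 -4 0 1;0 -33 -5 0 1;0 -50 -3 0 1;0 -67 1 0 1;0 -83 8 0 1;0 -83 8 0 1"}}

```text
t: 31.4
tool_pos: [0.5826, 0.1122, 0.1452]
orientation: [-2.199, -2.243, 0.001]
force: [-4.3, 0.1, 4.6]
opening: 0.0114
gripper_force: 20.0
```

>>> {"api": "play_rows", "payload": {"increments": "0 -15 10 0 1;0 -28 21 0 1;0 -39 34 0 1;0 -49 49 0 1;0 -56 64 0 1;0 -60 81 0 1;0 -62 92 0 1;0 -62 96 0 1;0 -62 98 0 1;0 -62 98 0 1"}}

```text
t: 32.4
tool_pos: [0.522, 0.1112, 0.0475]
orientation: [-2.198, -2.242, 0.002]
force: [-7.7, 1.7, 8.0]
opening: 0.0115
gripper_force: 20.0
```

>>> {"api": "play_rows", "payload": {"increments": "0 1 2 0 1;0 1 3 0 1;0 1 3 0 1"}}

```text
t: 32.7
tool_pos: [0.5221, 0.1112, 0.0461]
orientation: [-2.197, -2.241, 0.005]
force: [-20.9, -0.7, 29.2]
opening: 0.0113
gripper_force: 20.0
```

>>> {"api": "play_rows", "payload": {"increments": "0 -1 -2 0 1;0 -1 -2 0 -0.5;0 -1 -2 0 -0.5;0 -1 -2 0 -0.5;0 -1 -2 0 -0.5;0 -1 -2 0 -0.5;0 -1 -50 0 -0.5;0 -1 -100 0 -0.5;0 -1 -120 0 0.5;0 -1 -120 0 1;0 -1 -120 0 1;0 -1 -120 0 1;0 -1 -120 0 1;0 -1 -120 0 1;0 -1 -120 0 1;0 -1 -120 0 1;0 -1 -120 0 1;0 -1 -120 0 1"}}

```text
t: 34.5
tool_pos: [0.5226, 0.111, 0.1637]
orientation: [2.199, 2.243, 0.0]
force: [0.1, 0.6, 0.2]
opening: 0.0006
gripper_force: 0.0
```

```bash
python3 - <<'E'
from look import *
s,p,R=st();print(p,s["opening"],R.round(3).tolist())
c=lambda x,y:[270+x/6.1538-.5,150+y/6.1538-.5]
print("tips",unproj("top",[c(280,500),c(466,497),c(653,498)],.061).round(4))
print("pivots",unproj("top",[c(279,470),c(462,470),c(642,470)],.03).round(4))
for q in("toggle_1_tip","head_handle"):
    robot.read_camera("top"); print(q,[(np.round(d["centre"],3).tolist(),round(d["conf"],2)) for d in robot.landmark_of("top",q)])
E
```

```text
[0.52258574 0.11100363 0.1636571 ] 0.0005517816867518608 [[-0.02, 1.0, 0.0], [1.0, 0.02, 0.0], [0.0, 0.0, -1.0]]
tips [[ 0.4676  0.0462  0.061 ]
 [ 0.4705 -0.0334  0.061 ]
 [ 0.4717 -0.1134  0.061 ]]
pivots [[ 0.4839  0.0469  0.03  ]
 [ 0.4855 -0.0333  0.03  ]
 [ 0.4871 -0.1123  0.03  ]]
toggle_1_tip [([0.363, 0.087, -0.003], 0.71)]
head_handle [([0.436, -0.295, 0.068], 0.49)]
```

>>> {"api": "play_rows", "payload": {"increments": "-62 -99 0 0 1;-62 -99 0 0 1;-62 -99 0 0 1;-62 -99 40 0 1;-62 -99 80 0 1;-62 -99 116 0 1;-62 -99 116 0 1;-62 -99 116 0 1;-62 -99 116 0 1"}}

```text
t: 35.6
tool_pos: [0.4266, 0.0471, 0.05]
orientation: [2.198, 2.242, 0.003]
force: [0.1, -0.1, 0.8]
opening: 0.0007
gripper_force: 0.0
```

```bash
python3 - <<'E'
from look import *
print(inc([.475,.0475,.049]))
E
```

```text
(array([-0.5, 48.4,  1.1]), None)
```

>>> {"api": "play_rows", "payload": {"increments": "-1 10 0 0 1;-1 18 0 0 1;-1 26 0 0 1;-1 32 0 0 1;-1 38 0 0 1;-1 44 0 0 1;-1 48 0 0 1;-1 48 0 0 1"}}

```text
t: 36.4
tool_pos: [0.4733, 0.047, 0.0476]
orientation: [2.199, 2.243, -0.0]
force: [0.8, 0.1, 0.4]
opening: 0.0003
gripper_force: 0.0
```

>>> {"api": "play_rows", "payload": {"increments": "0 3 0 0 1;0 6 0 0 1;0 9 0 0 1;0 9 0 0 1"}}

```text
t: 36.8
tool_pos: [0.4794, 0.0472, 0.0472]
orientation: [-2.196, -2.24, 0.007]
force: [-12.9, -0.0, 10.2]
opening: 0.0005
gripper_force: 7.1
```

>>> {"api": "play_rows", "payload": {"increments": "0 -20 0 0 1;0 -50 0 0 1;0 -50 -60 0 1;0 -53 -60 0 1;-160 -53 -60 0 1;-160 -53 -60 0 1;-160 -53 -60 0 1;-160 -53 -60 0 1;-160 -53 -60 0 1;-160 -53 -30 0 1;-160 -53 0 0 1;-160 -53 0 0 1;-160 -53 0 0 1"}}

```text
t: 38.1
tool_pos: [0.4317, -0.1124, 0.0477]
orientation: [-2.197, -2.244, 0.001]
force: [-0.0, 0.0, 0.1]
opening: 0.0004
gripper_force: 0.0
```

```bash
python3 - <<'E'
from look import *
print(inc([.4825,-.1125,.049]))
E
```

```text
(array([-1.2, 50.8, -1.4]), None)
```

>>> {"api": "play_rows", "payload": {"increments": "-1 10 -1 0 1;-1 20 -1 0 1;-1 28 -1 0 1;-1 34 -1 0 1;-1 40 -1 0 1;-1 45 -1 0 1;-1 50 -1 0 1;-1 52 -1 0 1;-1 52 -1 0 1"}}

```text
t: 39.0
tool_pos: [0.4827, -0.1138, 0.0482]
orientation: [-2.198, -2.241, 0.003]
force: [-6.8, -1.4, 5.6]
opening: 0.0003
gripper_force: 3.5
```

>>> {"api": "play_rows", "payload": {"increments": "0 -20 0 0 1;0 -45 0 0 1;0 -50 -60 0 0.5;0 -50 -120 -8 0;-180 -50 -120 -16 -0.3;-180 -50 -120 -24 -0.3;-180 -50 -120 -32 -0.3;-180 -50 -120 -40 -0.3;-180 -50 -120 -48 -0.3;-180 -50 -120 -56 -0.3;-180 -50 -120 -64 -0.3;-180 -50 -120 -72 -0.3;-180 -50 -120 -76 -0.3;-180 -50 -120 -76 -0.3;-180 -50 -120 -76 -0.3"}}

```text
t: 40.5
tool_pos: [0.4375, -0.2947, 0.1686]
orientation: [-0.356, -3.121, -0.0]
force: [-0.0, 0.8, -0.1]
opening: 0.0604
gripper_force: 0.0
```

```bash
python3 - <<'E'
from look import *
a=np.radians(77)
print(inc([.4325,-.297,.0555],[np.cos(a),np.sin(a)]),st()[1])
im=robot.read_camera("top")
a=cv2.resize(im[155:245,280:400],(800,600),interpolation=cv2.INTER_CUBIC)
cv2.imwrite("pics/t11.png",a)
E
```

```text
(array([  4.4,  -3.3, 113.1]), [np.float64(-0.011369459132965049), np.float64(179.98863054086704)]) [ 0.43753293 -0.29474622  0.16855178]
```

View pics/t11.png

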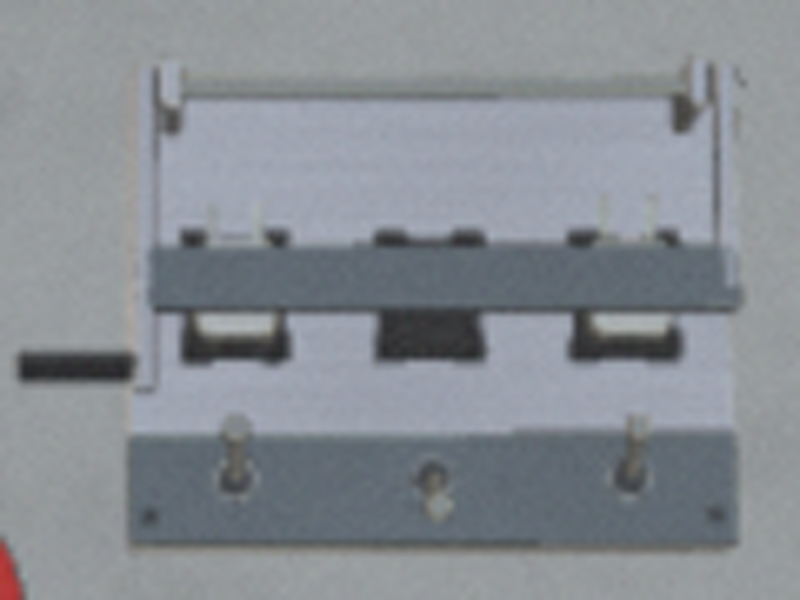

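>>> {"api": "play_rows", "payload": {"increments": "4 -3 50 0 -0.3;4 -3 90 0 -0.3;4 -3 113 0 -0.3;4 -3 113 0 0;4 -3 113 0 1;4 -3 113 0 1;4 -3 113 0 1;4 -3 113 0 1;4 -3 113 0 1;4 -3 113 0 1;4 -3 113 0 1;4 -3 113 0 1;4 -3 113 0 1;4 -3 113 0 1;4 -3 113 0 1"}}

```text
t: 42.05
tool_pos: [0.4333, -0.2974, 0.0564]
orientation: [0.352, 3.121, -0.002]
force: [-0.7, -1.1, 6.3]
opening: 0.0131
gripper_force: 19.9
```

Centred grip; turn clockwise.

>>> {"api": "play_rows", "payload": {"increments": "0 0 0 8 1;0 0 0 16 1;0 0 0 24 1;0 0 0 32 1;0 0 0 40 1;0 0 0 48 1;0 0 0 56 1;0 0 0 60 1;0 0 0 62 1;0 0 0 63 1;0 0 0 63 1"}}

```text
t: 43.15
tool_pos: [0.4335, -0.2974, 0.0563]
orientation: [1.931, 2.476, -0.0]
force: [0.4, -1.9, 5.1]
opening: 0.0131
gripper_force: 19.9
```

```bash
python3 - <<'E'
from h import *
s,p,R=st();print(p,np.degrees(np.arctan2(R[1,1],R[0,1])),s["force"],s["wrist_torque"],s["opening"])
E
```

```text
[ 0.43354068 -0.29737902  0.05633539] 14.116831234141651 [ 0.42448334 -1.94334514  5.06032379] [-0.47678516  0.07876329  0.03257927] 0.013136911065106357
```

>>> {"api": "play_rows", "payload": {"increments": "0 0 0 2 1;0 0 0 4 1;0 0 0 4 1;0 0 0 4 1"}}

```text
t: 43.55
tool_pos: [0.4335, -0.2971, 0.0563]
orientation: [2.015, 2.409, -0.0]
force: [-0.3, -1.4, 6.6]
opening: 0.0132
gripper_force: 20.5
```

```bash
python3 - <<'E'
from h import *
s,p,R=st();print(p,np.degrees(np.arctan2(R[1,1],R[0,1])),s["force"],s["wrist_torque"],s["opening"])
E
```

```text
[ 0.43346729 -0.29712888  0.05630516] 10.183429273987064 [-0.32084627 -1.38513303  6.58937288] [-0.22569923  0.15489607  0.36661365] 0.013211805045845501
```

Torque 0.37 N m: at the stop. Release, withdraw and check.

>>> {"api": "play_rows", "payload": {"increments": "0 0 0 0 -0.3;0 0 0 0 -0.3;0 0 0 0 -0.3;0 0 0 0 -0.3;0 0 0 0 -0.3;0 0 -50 0 -0.3;0 0 -100 0 -0.3;0 0 -130 0 -0.3;-30 -60 -130 0 -0.3;-30 -60 -130 0 -0.3;-30 -60 -130 0 -0.3;-30 -60 -130 0 -0.3"}}

```text
t: 44.75
tool_pos: [0.3792, -0.3368, 0.1855]
orientation: [-2.018, -2.408, -0.001]
force: [0.0, 0.3, -0.0]
opening: 0.0607
gripper_force: 0.0
```

```bash
python3 - <<'E'
from h import *
print(st()[1])
im=robot.read_camera("top")
cv2.imwrite("pics/t12.png",cv2.resize(im[140:285,170:480],(800,374),interpolation=cv2.INTER_CUBIC))
E
```

```text
[ 0.37921171 -0.33675391  0.18550825]
```

View pics/t12.png

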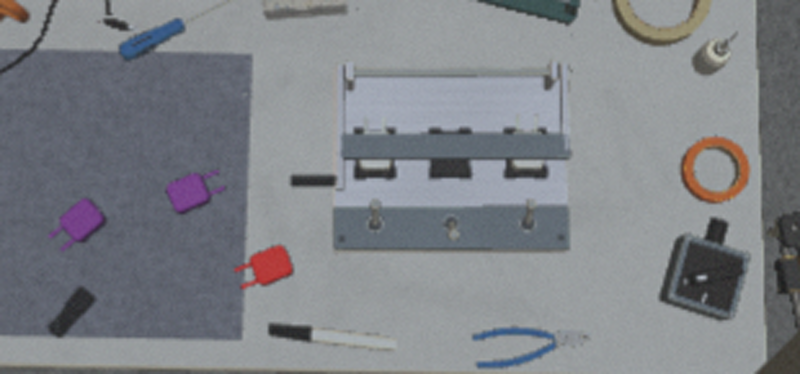

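The picture shows the head down, chargers in bays 1 and 3 and their toggles on (ball tips at about (376,205) and (529,205)). Toggle 2 is off, the isolator pointer at (698,278) is back at its first mark, and the bystanders are where they were.

```bash
python3 -c "
from plant import robot
print(robot.close_job())"
```

```text
the job is handed in; nothing more can be done
None
```

The job is done and handed in at about 45 s: only two white chargers were on the desk, and they now lie in bays 1 and 3 with the head fully down, toggles 1 and 3 on, toggle 2 off, the isolator turned back on last, and nothing else on the desk moved.

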